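Slide a wet-painted tile through the sprung gate of the drying bay

ROBOT

A 6-joint arm with a two-finger parallel gripper is mounted at the origin on the work surface. World frame = base frame: x ahead of the robot, y to its left, z up, the work surface at z = 0. Lengths are in m, angles in rad, forces in N, time in s.
With the tool pointing down it reaches from about 0.35 to 0.775 m from the base axis. Payload 5.5 kg.
Tool frame: the origin (TCP) lies at the very end of the fingers, on their centre line; the grasp point (between the pads) lies 19 mm behind it (env.grip_point_offset is the distance from the TCP to the grasp point, in m); z points along the fingers, y is the line along which they close (so a half turn about z gives the same grasp; the last joint's range is limited). The gripper opens to 85 mm and grips with 20 to 120 N. Pads are 22 mm wide; open, the fingers measure 114 mm over their backs; the gripper's body (76 mm by 85 mm) begins 54 mm behind the grasp point. The pads swing forward as they close: fully open they stand 13 mm farther back than shut.
Start: joints at [-1.488, 0.313, 0.046, 1.304, 0, 1.431], TCP at [0.127, -0.561, 0.231] pointing down, gripper open.
Joint ranges: [-2.76, 2.76], [-0.86, 1.69], [-1.03, 1.26], [-2.2, 2.34], [-1.47, 1.5], [-3.14, 3.14]. Speed limits (rad/s): [2.57, 2.57, 3.14, 3.14, 3.14, 3.14].

INTERFACE

Orientations are given as a unit quaternion [w, x, y, z].
In Python, from workcell import sensors, imaging, workorder, env gives the robot as it stands.
- The arm moves only by the shell command python3 -m handwheel 'ROWS' [FORCE]. ROWS is JSON, a list of rows, each a list of 5 numbers: the shift along the tool's x, y, z in mm, then the turn about the tool's z in rad, then the opening, from 0 (shut) to 1 (fully open). A call has 1 to 8 rows; each row is the pose to reach, as a shift and turn from the pose commanded when the call began, along the tool's axes at that moment; what a row does not reach only later rows make up. A row lasts 1/10 s, in which the tool goes at most 50 mm and 8.59 degrees, less where a joint would pass 70% of its speed; a pose out of reach is approached as far as the arm can. A call with a gripper value outside its range is refused whole. The fingers move at their own pace and stop on an object; FORCE is the grip in N (left out, the last holds). Time passes only in rows, so rows that repeat a pose let the fingers close. It gives the time, the measured TCP pose, the force, the opening and the grip force at its end, in the units of the state.
- sensors.get_state(): the state, without advancing time (a new reading comes with each control period).
- imaging.read_camera(name): name is "side" or "top" or "wrist"; returns a dict with "color" (420x560x3 uint8, blue, green, red), "z_map" (420x560 float32, m along the optical axis (not along the pixel's ray), 0 where there is no reading), "fx", "fy", "cx", "cy" (pixels), "xyz" and "rotation" of the camera in the world. Camera axes: x right, y down, z forward; pixel columns grow to the right and rows downward; lengths in m; the calibration is good to about 2 mm. A picture is of the moment at which its call begins.
- workorder.hand_in(): hands the job in; it is judged then, once.
The state is a dict: "clock": time; "joint_pos": joint angles; "qvel": joint speeds; "tau": joint torques, N m; "tcp_pos": TCP position; "orientation": TCP orientation; "wrist_force": force on the tool from outside, world axes, zero at the start; "ft_torque": the same for the moment, N m; "finger_gap": finger opening in m; "grip_force": force on a finger pad.
Only numpy, scipy, OpenCV 4.12 (cv2) and the standard library are available. Lean on these libraries where they do the work, as an engineer would, in place of code of your own. Each camera call takes 0.05 s, during which the arm holds its last target. There are 200 camera calls.

TASK

Slide the white tray with the freshly painted tile along the table, without lifting it, through the red spring gate into the drying bay: keep the gate pushed open while the tray goes through, take it in far enough to clear the gate, and let the gate swing shut behind it. Do not touch the wet tile or disturb the other things on the table.

Things in the scene. Friction and masses are not known exactly. Their poses are not given: they have to be found in the camera images.
- bay: Drying bay, fixed: open-topped plywood frame without floor or sill, walls 12 mm thick, 54 mm high, green top edges. Origin on the table in the middle of its doorway; +y runs inward to the back wall, x across, z up. Inside 139 mm wide (x +-69.5), 315 mm long (y 0 to 315). Round steel posts (20 mm thick, 56 mm high) at x = +-78.5 leave the doorway 137 mm clear.
- gate (a joint): Angle (rad) of the red spring gate in the doorway: 0 = shut, opens inward only (free edge towards bay +y), up to 1.7. Vertical hinge at x +64.5, y +4 of the bay. A light spring (0.12 N m shut, 0.28 N m at 1.3 rad: 1 to 2 N at the free edge), damped, shuts it within about 1 s once free. It sweeps the first 130 mm of the bay: the tray must be wholly beyond that for the gate to shut.
- gate_edge (a point): Top of the gate's free edge (white stripe), at bay x -61.5, y +4 when shut. The gate is an upright panel 126 mm long, 5 mm thick, from 5 to 49 mm above the table.
- bay_back (a point): Middle of the inner face of the bay's back wall, 50 mm above the table, 315 mm in from the doorway.
- tray: White open tray, loose, 0.2 to 0.4 kg: 140 mm long (y), 90 wide (x), 36 high, walls and floor 5 mm. Origin: centre of underside, z up. A cross wall (y +3 to +8, as high as the rim) parts the empty finger well at the +y end from the tile's compartment at the -y end (inside y -65 to +3). At the start the +y end points roughly (within about 40 degrees) along the bay's inward direction.
- tray_well (a point): Centre of the blue floor of the tray's empty finger well, at tray y +36.5, 5 mm above the table. The well is 80 mm wide (x +-40) and 57 mm long (y +8 to +65), 31 mm deep. Fingers put in it can drag the tray by pressing on its end wall (inner face at y +65).
- tile: Freshly painted tile (white, red flower), 70 x 58 x 10 mm, 0.07 kg, lying flat and loose in the tray's -y compartment. Origin: centre of its underside. Its paint is wet: the robot must not touch it.
- mug: Bystander, to be left alone: white mug, 80 mm across, 95 mm tall. Origin at its underside.
- lid_jar: Bystander, to be left alone: glass jar with red lid, 84 mm across, 120 mm tall. Origin at its underside.
- paint_bottle: Bystander, to be left alone: grey paint bottle with black cap, 54 mm across, 160 mm tall. Origin at its underside.
- water_bottle: Bystander, to be left alone: blue water bottle, 72 mm across, 210 mm tall. Origin at its underside.
- flat_brush: Bystander, to be left alone: paint brush lying flat, 170 mm long. Origin at its underside.
- round_brush: Bystander, to be left alone: paint brush lying flat, 160 mm long. Origin at its underside.
- foam_roller: Bystander, to be left alone: black foam roller 80 mm wide with a wooden handle, lying flat. Origin at its underside.

How it is judged:
By the outcome, as a careful person would: the job done as asked, in the order asked, and still so for the second after the job is handed in, with the robot touching nothing.
It also fails if it takes over 54 s, if anything falls off the work surface, if the arm or the gripper's body presses on something with over 40 N, if the wrist force passes 120 N, or if a joint passes its speed limit or range.

## Working session

There is one attempt and no reset: what is moved stays moved. The work goes in short steps, Python scripts to look and compute and a shell command to move; the robot and the scene stay as the last step left them, time stands still between calls to the robot, and variables do not carry over. Pictures are saved under pics/ and viewed, at most 10 in all, crops included, and the job is handed in when it is done.

```bash
mkdir -p pics; cat > h.py <<'E'
from workcell import sensors, imaging, workorder, env
import numpy as np, cv2
def cam(n):
    return imaging.read_camera(n)
def pts(c):
    h,w=c['z_map'].shape; u,v=np.meshgrid(np.arange(w),np.arange(h)); z=c['z_map']
    P=np.stack([(u-c['cx'])/c['fx']*z,(v-c['cy'])/c['fy']*z,z],-1)
    return P@np.array(c['rotation']).T+np.array(c['xyz'])
E
python3 - <<'E'
from h import *
for n in('top','side'):
    c=cam(n); cv2.imwrite(f'pics/{n}0.png',c['color']); np.savez(f'{n}0.npz',P=pts(c),C=c['color'])
    print(n,c['xyz'],c['rotation'],c['fx'],c['cx'],c['cy'])
s=sensors.get_state(); print(s)
E
```

```text
Traceback (most recent call last):
  File "h.py", line 8, in pts
    return P@np.array(c['rotation']).T+np.array(c['xyz'])
           ~^~~~~~~~~~~~~~~~~~~~~~~~~~
ValueError: matmul: Input operand 1 has a mismatch in its core dimension 0, with gufunc signature (n?,k),(k,m?)->(n?,m?) (size 4 is different from 3)
```

View pics/top0.png

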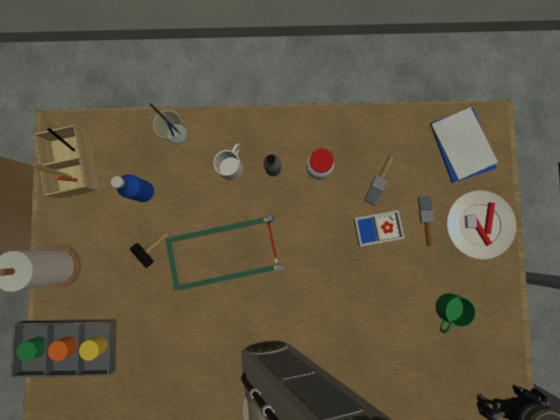

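The top view shows the bay (green, doorway at pixels (268,218) to (278,267), opening to the right) and the tray at (380,228), with its blue well facing the bay. The rotation is a quaternion, so I'll fix the helper.

```bash
sed -i "s/np.array(c\['rotation'\]).T/Rot(c).T/" h.py; cat >> h.py <<'E'
from scipy.spatial.transform import Rotation as R
def Rot(c):
    q=np.array(c['rotation'])
    return q if q.ndim==2 else R.from_quat(np.roll(q,-1)).as_matrix()
E
python3 - <<'E'
from h import *
for n in('top','side'):
    c=cam(n); cv2.imwrite(f'pics/{n}1.png',c['color']); np.savez(f'{n}0.npz',P=pts(c),C=c['color'])
    print(n,c['xyz'],c['rotation'],c['fx'],c['cx'],c['cy'])
    P=pts(c); 
    if n=='top':
        for u,v in((268,218),(278,267),(380,228),(168,238),(176,288),(228,165),(272,165),(320,163),(135,188),(480,350),(376,190),(426,225),(300,230)): print(u,v,P[v,u].round(3))
    hsv=cv2.cvtColor(c['color'],cv2.COLOR_BGR2HSV)
    for nm,lo,hi in(('blue',(105,120,60),(125,255,255)),('green',(65,60,40),(95,255,140)),('red',(0,150,80),(6,255,255))):
        m=cv2.inRange(hsv,lo,hi); k,l,st,ce=cv2.connectedComponentsWithStats(m)
        for i in range(1,k):
            if st[i,4]>60: print(nm,st[i],np.nanmedian(P[l==i],0).round(3))
print(sensors.get_state())
E
```

```text
top [ 0.51556153 -0.04084977  1.28210842] [ 0.0355711  -0.69962963  0.71302464 -0.0291366 ] 394.76236124088894 282.92644171104797 205.83142944423523
268 218 [0.591 0.017 0.054]
278 267 [ 0.44  -0.012  0.055]
380 228 [ 0.555 -0.34   0.014]
168 238 [0.535 0.329 0.053]
176 288 [0.381 0.303 0.053]
228 165 [0.771 0.147 0.006]
272 165 [ 0.745 -0.001  0.119]
320 163 [ 0.749 -0.144  0.118]
135 188 [0.682 0.402 0.138]
480 350 [ 0.166 -0.641 -0.002]
376 190 [ 0.676 -0.33   0.024]
426 225 [ 0.561 -0.486  0.017]
300 230 [ 0.554 -0.084 -0.004]
blue [437 139  21  43 146] [ 0.751 -0.569  0.013]
blue [466 165  30  13  73] [ 0.736 -0.686  0.013]
blue [117 175  37  26 618] [0.683 0.405 0.13 ]
blue [358 218  19  25 347] [ 0.55  -0.299  0.004]
green [166 218 108  72 971] [0.448 0.204 0.053]
green [437 295  38  37 792] [ 0.292 -0.561  0.033]
green [ 16 337  29  25 530] [0.206 0.743 0.061]
red [310 148  24  24 442] [ 0.758 -0.148  0.119]
red [477 203  18  42 276] [ 0.554 -0.672  0.037]
red [382 222  11  11  64] [ 0.557 -0.362  0.014]
side [0.24805505 1.18844549 1.06742414] [ 0.05897367 -0.14183836  0.8887
[... 469 characters left out ...]
clock': 0.15, 'joint_pos': array([-1.48756826e+00,  3.13865298e-01,  4.52893609e-02,  1.30362383e+00,
       -1.05812087e-05,  1.43121856e+00]), 'qvel': array([-0.00053862, -0.0018222 ,  0.00482085,  0.00131831, -0.00031978,
        0.00120276]), 'tau': array([ 1.36425711e-03, -4.81068563e+01,  2.98813838e+01,  1.39037787e-02,
       -2.12995906e-04, -5.29254848e-06]), 'tcp_pos': array([ 0.12702497, -0.56041527,  0.23061266]), 'orientation': array([-7.01589508e-04,  9.93800865e-01,  1.11172609e-01,  1.44797077e-05]), 'wrist_force': array([ 0.42755366, -0.77225886, -0.32991163]), 'ft_torque': array([-0.01830245, -0.01221332,  0.05951473]), 'grip_force': 0.0, 'finger_gap': 0.08525240627844524}
```

View pics/side1.png

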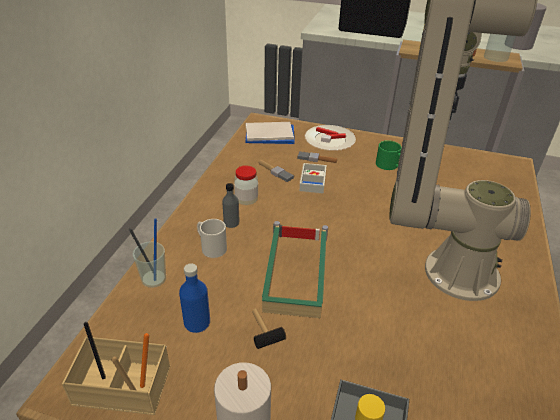

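The side view shows the red gate at (299,232), the bay behind it, and the tray at (313,177) with a clear lane to the doorway. Next I'll fit the tray and bay poses.

```bash
python3 - <<'E'
from h import *
d=np.load('top0.npz');P=d['P'];C=d['C']
hsv=cv2.cvtColor(C,cv2.COLOR_BGR2HSV)
x,y,z=P[...,0],P[...,1],P[...,2]
m=(x>.48)&(x<.63)&(y>-.43)&(y<-.23)&(z>.022)&(z<.05)
r=cv2.minAreaRect((P[m][:,:2]*1000).astype(np.float32)); print('tray rim',m.sum(),r)
b=np.median(P[(cv2.inRange(hsv,(105,120,60),(125,255,255))>0)&(abs(x-.55)<.06)&(abs(y+.3)<.08)],0); print('well',b)
g=(cv2.inRange(hsv,(65,60,40),(95,255,140))>0)&(z>.04)&(z<.065)&(x>.3)&(x<.65)&(y>-.05)&(y<.4)
r=cv2.minAreaRect((P[g][:,:2]*1000).astype(np.float32)); print('bay',g.sum(),r, cv2.boxPoints(r).round().tolist())
E
```

```text
tray rim 347 ((555.9076538085938, -330.8818054199219), (89.82840728759766, 141.58328247070312), 9.294632911682129)
well [ 0.54950809 -0.29857589  0.00425437]
bay 969 ((482.96160888671875, 171.16610717773438), (162.71444702148438, 310.969482421875), 10.846769332885742) [[374.0, 309.0], [432.0, 3.0], [592.0, 34.0], [534.0, 339.0]]
```

Tray centre is (0.556, -0.331) with +y at 99.3°. The doorway is at (0.5155, 0.003) with inward direction 100.9°. All sizes match the given ones. Going above the well.

```bash
python3 -m handwheel '[[50,-19,0,-0.15,0.48],[100,-38,0,-0.3,0.48],[145,-55,0,-0.45,0.48],[190,-72,0,-0.6,0.48],[235,-89,0,-0.75,0.48],[280,-106,0,-0.9,0.48],[325,-123,0,-1.05,0.48],[370,-140,0,-1.2,0.48]]' 20; python3 - <<'E'
from h import *
s=sensors.get_state(); q=s['orientation']; M=R.from_quat(np.roll(q,-1)).as_matrix()
d=np.array([.548,-.2815,.15])-s['tcp_pos']; print(s['clock'],s['tcp_pos'],np.degrees(np.arctan2(M[1,0],M[0,0])),M.T@d*1000, s['finger_gap'])
E
```

```text
clock: 0.95
tcp_pos: [0.4583, -0.341, 0.2311]
orientation: [-0.0, 0.755, 0.655, -0.0]
wrist_force: [0.5, -1.7, -0.9]
finger_gap: 0.0413
grip_force: 0.0
0.95 [ 0.45834301 -0.34102944  0.23114871] 81.87601859978867 [71.60230317 80.35808517 81.13526576] 0.04133122917281078
```

```bash
python3 -m handwheel '[[24,27,20,-0.1,0.48],[48,54,45,-0.2,0.48],[72,80,70,-0.304,0.48],[72,80,70,-0.304,0.48],[72,80,70,-0.304,0.48]]'; python3 - <<'E'
from h import *
c=cam('wrist'); cv2.imwrite('pics/w1.png',c['color']); P=pts(c); np.savez('w.npz',P=P,C=c['color'])
s=sensors.get_state(); print(s['tcp_pos'],s['wrist_force'])
hsv=cv2.cvtColor(c['color'],cv2.COLOR_BGR2HSV)
z=P[...,2]
b=(cv2.inRange(hsv,(105,120,50),(125,255,255))>0)&(z<.02)&(abs(P[...,0]-.55)<.1)&(abs(P[...,1]+.3)<.1)
if b.sum()>50: print(b.sum(),cv2.minAreaRect((P[b][:,:2]*1000).astype(np.float32)))
E
```

```text
clock: 1.45
tcp_pos: [0.5464, -0.2821, 0.1601]
orientation: [-0.001, 0.65, 0.76, -0.0]
wrist_force: [0.3, 0.1, 1.0]
finger_gap: 0.0412
grip_force: 0.0
[ 0.54639439 -0.28309108  0.16117328] [-0.24675449  0.64415036  0.67440844]
3586 ((547.4501342773438, -297.0209045410156), (77.18795013427734, 47.72341537475586), 9.11322021484375)
```

View pics/w1.png

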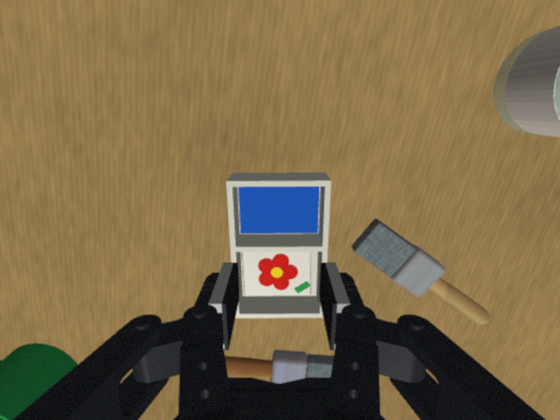

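The wrist view shows the tray square to the tool, with the well at (279,210) and the tile behind it at (278,272). The tool is already over the front of the well within 2 mm, so I'll lower and then spread the fingers against the side walls.

```bash
python3 -m handwheel '[[0,0,45,0,0.48],[0,0,85,0,0.48],[0,0,110,0,0.48],[0,0,125,0,0.48],[0,0,137,0,0.48],[0,0,147,0,0.48],[0,0,147,0,0.48]]' 20; python3 - <<'E'
from h import *
c=cam('wrist'); cv2.imwrite('pics/w2.png',c['color'])
print(sensors.get_state()['wrist_force'],sensors.get_state()['tcp_pos'])
E
```

```text
clock: 2.2
tcp_pos: [0.546, -0.2836, 0.0139]
orientation: [-0.0, 0.65, 0.76, -0.0]
wrist_force: [-0.6, 0.3, 0.0]
finger_gap: 0.0412
grip_force: 0.0
[-0.72151555  1.05310832 -0.14374907] [ 0.54657027 -0.28363645  0.01461576]
```

View pics/w2.png

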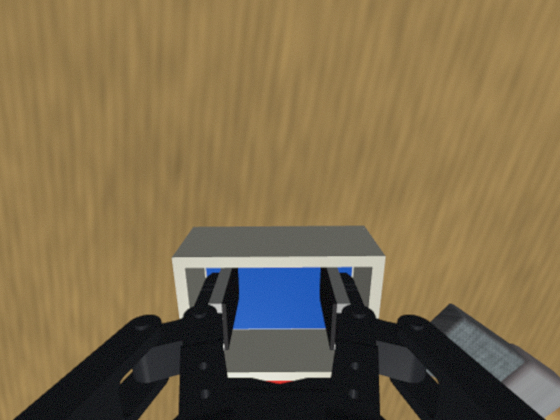

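Both fingers stand inside the blue well, at (222,300) and (337,300), with the front wall at (280,262) ahead of them. Spreading gently.

```bash
python3 -m handwheel '[[0,0,0,0,0.52],[0,0,0,0,0.55],[0,0,0,0,0.58],[0,0,0,0,0.61],[0,0,0,0,0.63],[0,0,0,0,0.63]]' 20
```

```text
clock: 2.85
tcp_pos: [0.5467, -0.2833, 0.0145]
orientation: [0.0, 0.65, 0.76, -0.0]
wrist_force: [0.0, -1.0, 0.5]
finger_gap: 0.0533
grip_force: 21.0
```

The fingers are held against the side walls (21 N). Now drag towards the doorway, shifting 14 mm to bay +x and turning 2° to align.

```bash
python3 -m handwheel '[[5,0,0,0,0.63],[15,1,0,-0.005,0.63],[30,2,0,-0.01,0.63],[50,3,0,-0.02,0.63],[70,4,0,-0.03,0.63],[90,5,0,-0.034,0.63],[105,6,0,-0.034,0.63],[110,7,0,-0.034,0.63]]'; python3 - <<'E'
from h import *
c=cam('top'); P=pts(c); x,y,z=P[...,0],P[...,1],P[...,2]; np.savez('t.npz',P=P,C=c['color'])
cv2.imwrite('pics/t2.png',cv2.resize(c['color'][150:320,200:450],None,fx=3,fy=3))
s=sensors.get_state(); M=R.from_quat(np.roll(s['orientation'],-1)).as_matrix(); t=s['tcp_pos']
a=np.radians(100.85); B=np.array([[np.sin(a),-np.cos(a)],[np.cos(a),np.sin(a)]])
print('tcp bay',B@(t[:2]*1000-[515.5,3]),'yaw',np.degrees(np.arctan2(M[1,0],M[0,0])),s['grip_force'],t)
E
```

```text
clock: 3.65
tcp_pos: [0.536, -0.1712, 0.0145]
orientation: [-0.0, 0.636, 0.772, -0.0]
wrist_force: [-1.3, -4.0, 2.0]
finger_gap: 0.0534
grip_force: 22.2
tcp bay [ -12.4765273  -174.60811821] yaw 101.00159817928969 22.293608458712697 [ 0.53611447 -0.17083527  0.01449241]
```

View pics/t2.png

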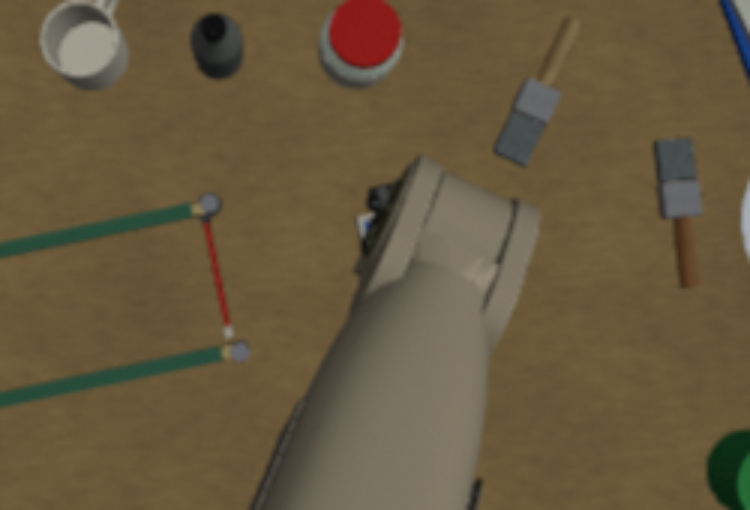

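The top view has the arm hiding the tray. The gate's hinge is at the far post (208,204) and its free edge at the near post (230,333). Continuing to just short of the gate, then a wrist look.

```bash
python3 -m handwheel '[[5,0,0,0,0.63],[20,1,0,0,0.63],[40,2,0,0,0.63],[60,3,0,0,0.63],[80,3,0,0,0.63],[95,3,0,0,0.63],[102,3,0,0,0.63],[105,3,0,0,0.63]]'; python3 - <<'E'
from h import *
c=cam('wrist'); cv2.imwrite('pics/w3.png',c['color']); P=pts(c); np.savez('w.npz',P=P,C=c['color'])
s=sensors.get_state(); M=R.from_quat(np.roll(s['orientation'],-1)).as_matrix(); t=s['tcp_pos']
a=np.radians(100.85); B=np.array([[np.sin(a),-np.cos(a)],[np.cos(a),np.sin(a)]])
print('tcp bay',B@(t[:2]*1000-[515.5,3]),'yaw',np.degrees(np.arctan2(M[1,0],M[0,0])),s['grip_force'],t)
Q=(P[...,:2]*1000-[515.5,3])@B.T
hsv=cv2.cvtColor(c['color'],cv2.COLOR_BGR2HSV)
r=(hsv[...,1]>150)&((hsv[...,0]<6)|(hsv[...,0]>174))&(hsv[...,2]>60)&(abs(Q[...,1])<60)&(P[...,2]>.044)
print('gate',r.sum(),Q[r].min(0),Q[r].max(0),np.median(P[r][:,2]))
m=(P[...,2]>.03)&(P[...,2]<.042)&(hsv[...,1]<60)&(hsv[...,2]>110)&(Q[...,1]<-10)&(Q[...,1]>-120)&(abs(Q[...,0])<80)
print('tray',m.sum(),Q[m].min(0),Q[m].max(0))
for sgn in(1,-1):
    p=(P[...,2]>.05)&(P[...,2]<.062)&(Q[...,0]*sgn>55)&(Q[...,0]*sgn<110)&(abs(Q[...,1])<25)
    if p.sum(): print('post',sgn,p.sum(),Q[p].min(0),Q[p].max(0))
E
```

```text
clock: 4.5
tcp_pos: [0.52, -0.0697, 0.0145]
orientation: [0.001, 0.637, 0.771, -0.0]
wrist_force: [0.7, -6.3, 4.3]
finger_gap: 0.0535
grip_force: 22.2
tcp bay [ -9.29304324 -71.98841668] yaw 100.90118724622971 22.277357038110495 [ 0.51992407 -0.06945081  0.01449463]
gate 5273 [-62.34485462 -59.97218649] [58.72291826 12.57529083] 0.0474213248950376
tray 3925 [ -75.55419803 -116.6198595 ] [ 35.26007533 -10.53597393]
post 1 3923 [ 56.5981017 -12.1328368] [81.50784033 24.98116063]
post -1 5121 [-90.20530494 -12.06201669] [-68.17382686  24.99814877]
```

View pics/w3.png

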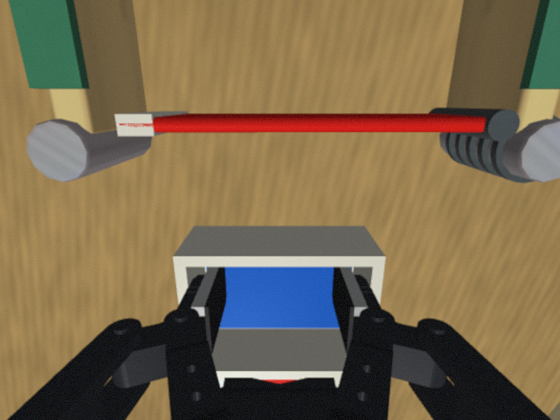

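The wrist view shows the tray centred before the gate: front rim at y≈260 spanning 175–383, posts at (62,150) and (545,150), the gate's free end at (135,125) and its hinge at (500,125). There's over 14 mm of room each side, so I'm pushing through slowly.

```bash
python3 -m handwheel '[[4,0,0,0,0.63],[14,0,0,0,0.63],[26,0,0,0,0.63],[38,0,0,0,0.63],[50,0,0,0,0.63],[62,0,0,0,0.63],[74,0,0,0,0.63],[86,0,0,0,0.63]]'; python3 -m handwheel '[[12,0,0,0,0.63],[24,0,0,0,0.63],[36,0,0,0,0.63],[48,0,0,0,0.63],[60,0,0,0,0.63],[72,0,0,0,0.63],[80,0,0,0,0.63],[84,0,0,0,0.63]]'; python3 - <<'E'
from h import *
c=cam('wrist'); cv2.imwrite('pics/w4.png',c['color'])
s=sensors.get_state(); M=R.from_quat(np.roll(s['orientation'],-1)).as_matrix(); t=s['tcp_pos']
a=np.radians(100.85); B=np.array([[np.sin(a),-np.cos(a)],[np.cos(a),np.sin(a)]])
print('tcp bay',B@(t[:2]*1000-[515.5,3]),'yaw',np.degrees(np.arctan2(M[1,0],M[0,0])),s['grip_force'],t)
E
```

```text
clock: 5.35
tcp_pos: [0.5046, 0.0118, 0.0145]
orientation: [0.002, 0.638, 0.77, -0.002]
wrist_force: [1.5, -13.4, 3.8]
finger_gap: 0.0532
grip_force: 22.2
clock: 6.15
tcp_pos: [0.4874, 0.0957, 0.0144]
orientation: [0.001, 0.638, 0.77, -0.001]
wrist_force: [-0.1, -9.8, 6.9]
finger_gap: 0.0531
grip_force: 22.3
tcp bay [-10.20071665  96.85055377] yaw 100.79849388685662 22.336184295299972 [0.48725064 0.09619902 0.01444747]
```

View pics/w4.png

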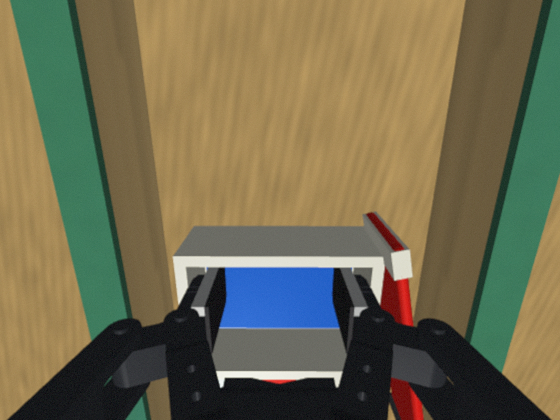

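The gate now rests against the tray's right side (free edge at (400,262)), and the tray is straight between the walls. Carrying on to the final depth.

```bash
python3 -m handwheel '[[5,0,0,0,0.63],[16,0,0,0,0.63],[28,0,0,0,0.63],[40,0,0,0,0.63],[52,0,0,0,0.63],[64,0,0,0,0.63],[76,0,0,0,0.63],[88,0,0,0,0.63]]'; python3 -m handwheel '[[12,0,0,0,0.63],[24,0,0,0,0.63],[36,0,0,0,0.63],[48,0,0,0,0.63],[60,0,0,0,0.63],[72,0,0,0,0.63],[81,0,0,0,0.63],[86,0,0,0,0.63]]'; python3 -m handwheel '[[0,0,0,0,0.63],[0,0,0,0,0.63],[0,0,0,0,0.63],[0,0,0,0,0.63],[0,0,0,0,0.63],[0,0,0,0,0.63]]'; python3 - <<'E'
from h import *
c=cam('wrist'); cv2.imwrite('pics/w5.png',c['color'])
P=pts(c)
s=sensors.get_state(); M=R.from_quat(np.roll(s['orientation'],-1)).as_matrix(); t=s['tcp_pos']
a=np.radians(100.85); B=np.array([[np.sin(a),-np.cos(a)],[np.cos(a),np.sin(a)]])
print('tcp bay',B@(t[:2]*1000-[515.5,3]),'yaw',np.degrees(np.arctan2(M[1,0],M[0,0])),s['grip_force'],t)
Q=(P[...,:2]*1000-[515.5,3])@B.T
for v in range(180,270,6): print(v,Q[v,280].round(),P[v,280,2].round(3))
E
```

```text
clock: 7.0
tcp_pos: [0.4706, 0.1818, 0.0144]
orientation: [0.001, 0.638, 0.77, -0.002]
wrist_force: [-0.1, -9.5, 9.2]
finger_gap: 0.0532
grip_force: 22.5
clock: 7.8
tcp_pos: [0.4548, 0.2668, 0.0145]
orientation: [0.001, 0.637, 0.771, -0.001]
wrist_force: [0.7, -8.6, 9.5]
finger_gap: 0.0532
grip_force: 22.8
clock: 8.4
tcp_pos: [0.4546, 0.2675, 0.0144]
orientation: [-0.0, 0.637, 0.771, -0.0]
wrist_force: [0.6, -3.4, 8.9]
finger_gap: 0.0536
grip_force: 22.8
tcp bay [ -9.94205418 271.19485442] yaw 100.81746656175868 22.82728168511735 [0.45468638 0.26747532 0.01448402]
180 [-10. 331.] 0.049
186 [-10. 330.] 0.052
192 [-10. 328.] 0.053
198 [-10. 326.] 0.053
204 [-10. 323.] 0.053
210 [-10. 321.] 0.053
216 [-10. 319.] 0.053
222 [-10. 317.] 0.052
228 [-10. 294.] 0.003
234 [-10. 294.] 0.011
240 [-10. 295.] 0.019
246 [-10. 295.] 0.026
252 [-10. 295.] 0.031
258 [-10. 294.] 0.035
264 [-10. 291.] 0.035
```

View pics/w5.png

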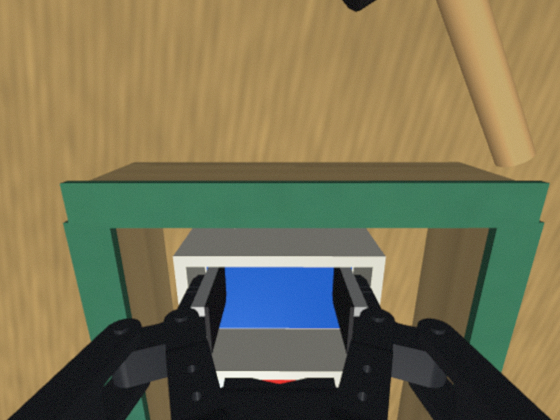

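The tray's front is at bay y 295 and the back wall at 316, so its rear is at about 155, past the 130 mm sweep. Releasing the fingers and lifting straight out.

```bash
python3 -m handwheel '[[0,0,0,0,0.58],[0,0,0,0,0.54],[0,0,0,0,0.5],[0,0,0,0,0.48],[-2,0,0,0,0.47],[-2,0,0,0,0.47]]'; python3 -m handwheel '[[0,0,-5,0,0.47],[0,0,-15,0,0.47],[0,0,-30,0,0.47],[0,0,-60,0,0.47],[0,0,-100,0,0.47],[0,0,-140,0,0.47],[0,0,-180,0,0.47],[0,0,-200,0,0.47]]'; python3 -m handwheel '[[-30,-30,0,0,0.47],[-60,-60,0,0,0.47],[-60,-100,0,0,0.47],[-60,-130,0,0,0.47],[-60,-130,0,0,0.47],[-60,-130,0,0,0.47]]'; python3 - <<'E'
from h import *
c=cam('wrist'); P=pts(c)
a=np.radians(100.85); B=np.array([[np.sin(a),-np.cos(a)],[np.cos(a),np.sin(a)]])
i=cam('top'); s2=cam('side')
cv2.imwrite('pics/end.png',np.hstack([cv2.resize(i['color'][150:300,150:350],(400,300)),cv2.resize(s2['color'][190:340,200:400],(400,300))]))
P=pts(i);Q=(P[...,:2]*1000-[515.5,3])@B.T
m=(P[...,2]>.022)&(P[...,2]<.045)&(abs(Q[...,0])<62)&(Q[...,1]>140)&(Q[...,1]<305)
print(m.sum(),cv2.minAreaRect(Q[m].astype(np.float32)))
E
```

```text
clock: 9.05
tcp_pos: [0.4549, 0.266, 0.0141]
orientation: [-0.0, 0.637, 0.771, -0.0]
wrist_force: [0.2, 0.1, -0.1]
finger_gap: 0.0403
grip_force: 0.0
clock: 9.85
tcp_pos: [0.4564, 0.2668, 0.2193]
orientation: [0.002, 0.637, 0.771, 0.003]
wrist_force: [0.7, 0.7, -0.3]
finger_gap: 0.0405
grip_force: 0.0
clock: 10.45
tcp_pos: [0.3389, 0.1828, 0.2154]
orientation: [0.001, 0.637, 0.771, 0.001]
wrist_force: [0.8, 0.2, -0.6]
finger_gap: 0.0402
grip_force: 0.0
337 ((-7.27587890625, 222.53314208984375), (142.267578125, 90.0348129272461), 89.75980377197266)
```

View pics/end.png

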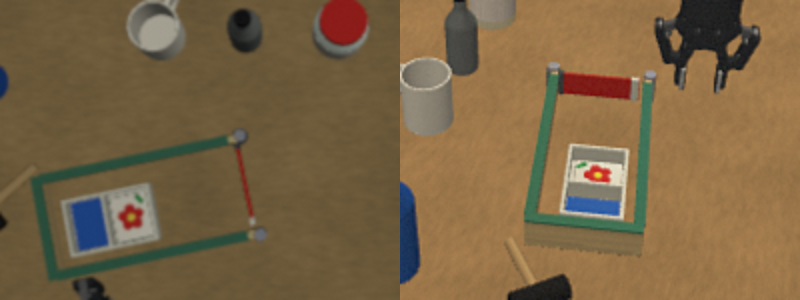

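The tray sits in the bay (left panel (110,220), bay y 222 mm), the gate is shut (245,180), the tile is intact, and the gripper is clear.

```bash
python3 -c "from workcell import workorder; print(workorder.hand_in())"
```

```text
the job is handed in; nothing more can be done
None
```

The tray is in the drying bay, its rear about 22 mm past the gate's sweep; the gate has swung shut behind it, the robot did not touch the tile, and the job is handed in at about 10.5 s.

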